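Push a roller up its ramp and hold it at the stop

TASK

Push the big conveyor roller up the shallow ramp with your fingertips until it is fully against the stop plate at the top, and finish while still holding it there with the fingers, so that it can be pinned. It rolls freely, so do not let it run loose or roll back down; only push it, never lift it off the ramp, and leave everything else on the bench where it is.

Things in the scene. Friction and masses are not known exactly. Their poses are not given: they have to be found in the camera images.
- roller: Polished steel conveyor roller (slippery, friction about 0.35) with dark end discs, lying across the ramp: a solid-ended cylinder 90 mm in diameter, 110 mm long, 0.35 to 0.7 kg, free to roll. Origin: middle of its axis (45 mm above the surface under it); its y axis runs along the cylinder's axis, x and z turn as it rolls.
- ramp: Fixed plywood ramp, 350 x 144 mm. Origin: middle of its underside; x horizontal, uphill; z up. In mm: level apron x -180 to -85 at z 12, closed at its low end (x -188 to -180) by a lip 8 above it; then the deck rises at 8 degrees to the stop. Guide rails 16 high on both sides, y -60 to 60 free between them. The roller starts on the apron.
- deck: Sloping part of the ramp, fixed to it. Origin: middle of its foot line, on the surface (ramp x -85, z 12 mm); x points up the slope, y across, z square to the surface. The dark steel stop plate, square to the deck, has its face at x = 200 mm and stands 70 mm high: the roller's axis is at x 155, z 45 mm when against it.
- jar_7: Bystander, to be left alone: screw-lid glass jar, 64 mm across, 89 mm high, standing just beyond the ramp. Origin: centre of its underside.
- bolt_3: Bystander, to be left alone: hex bolt 85 mm high standing on its 24 mm head, just on the robot's side of the ramp. Origin: centre of its underside.
- nut_1: Bystander, to be left alone: hex nut 32 mm across, 13 mm thick, on the robot's side of the ramp. Origin: centre of its underside.
- tape_2: Bystander, to be left alone: black tape roll, 102 mm across, 24 mm thick, lying flat. Origin: centre of its underside.
- bit_case: Bystander, to be left alone: flat grey tool case 106x162x45 mm. Origin: centre of its underside.
- orange_case: Bystander, to be left alone: orange case 72x215x35 mm. Origin: centre of its underside.
- spanner_0: Bystander, to be left alone: spanner 199 mm long, 7 mm thick. Origin: centre of its underside.
Not all that is in view belongs to the job. Leave any blue or turquoise look-alike of the roller alone.

How it is judged:
By the outcome, as a careful person would: the job done as asked, in the order asked, and still so for the second after the job is handed in, while the arm keeps its last pose, push and grip.
It also fails if it takes over 37 s, if anything falls off the work surface, if the arm or the gripper's body presses on something with over 40 N, if the wrist force passes 120 N, or if a joint passes its speed limit or range.

ROBOT

A 7-joint arm with a two-finger parallel gripper is mounted at the origin on a cart in front of the work surface, level with it; the furniture and walls round the work are solid. World frame = base frame: x ahead of the robot, y to its left, z up, the work surface at z = 0. Lengths are in m, angles in rad, forces in N, time in s.
With the tool pointing down it reaches from about 0.4 to 0.85 m from the base axis. Payload 10.4 kg.
Tool frame: the origin (TCP) lies midway between the tips of the shut fingers; the grasp point (between the pads) lies 19 mm behind it; z points along the fingers, y is the line along which they close (so a half turn about z gives the same grasp; the last joint's range is limited). The gripper opens to 85 mm and grips with 20 to 120 N. Pads are 22 mm wide; open, the fingers measure 114 mm over their backs; the gripper's body (76 mm by 85 mm) begins 54 mm behind the grasp point. The pads swing forward as they close: fully open they stand 13 mm farther back than shut.
Start: joints at [-1.212, 0.332, -0.065, 1.46, 0.022, 1.35, -0.088], TCP at [0.233, 0.58, 0.231] pointing down, gripper open.
Joint ranges: [-2.6, 2.6], [-0.5, 2.12], [-1.47, 1.34], [0.16, 2.42], [-1.27, 4.41], [0.06, 2.06], [-2.6, 2.6]. Speed limits (rad/s): [2.22, 2.22, 2.79, 2.79, 3.14, 3.14, 3.14].

INTERFACE

Orientations are given as a unit quaternion [x, y, z, w].
In Python, from workcell import get_obs, camera, camera_params, hand_in gives the robot as it stands.
- The arm moves only by the tool carry_out, never from a script. Its argument "commands" is a list that holds one entry, the list of rows, each a list of 6 numbers: the shift along the tool's x, y, z in units of 40 mm (1.0 is 40 mm), then the turn, a rotation vector about the tool's x, y, z in units of 6 degrees (1.0 is 6 degrees). In form: [[[x, y, z, ax, ay, az], ...]]. A call has 1 to 20 rows; each row shifts and turns the commanded pose from where the row before left it, along the tool's axes as they then stand; what a row does not reach is not made up. A row lasts 1/12 s, in which the tool goes at most 41.7 mm and 7.16 degrees, less where a joint would pass 70% of its speed; a pose out of reach is approached as far as the arm can. A call is refused whole if a number of a shift passes 1 or a number of a turn 1, either way. A call with a gripper value outside its range is refused whole. "hand" is the closure, from -1 (fully open) to 1 (shut), set as the call begins (left out, the last holds). The fingers move at their own pace and stop on an object; "force" is the grip in N (left out, the last holds). Time passes only in rows, so rows that do not move let the fingers close. It gives the time, the measured TCP pose, the force, the opening and the grip force at its end, in the units of the state.
- get_obs(): the state, without advancing time (a new reading comes with each control period).
- camera(name): name is "scene" or "top" or "wrist"; returns the picture (400x640x3 uint8, red, green, blue); there is no depth.
- camera_params(name): a dict with "mtx" (3x3 intrinsics, pixels), "k1" (the pictures are not rectified: a ray, as slopes to the right and down, at radius r is drawn at 1 + k1 r^2 times it, then the intrinsics apply), "R" (3x3) and "t" (3): a world point X has camera coordinates R X + t. Camera axes: x right, y down, z forward; pixel columns grow to the right and rows downward; lengths in m; the calibration is good to about 2 mm. A picture is of the moment at which its call begins: read the wrist's pose just before it. camera_params takes no time and is no camera call; for the wrist camera it gives the pose at the moment of the call.
- hand_in(): hands the job in; it is judged then, once.
The state is a dict: "clock": time; "joint_pos": joint angles; "joint_velocities": joint speeds; "tau": joint torques, N m; "position": TCP position; "ee_rot": TCP orientation; "ft_force": force on the tool from outside, world axes, zero at the start; "torque": the same for the moment, N m; "grip_width": opening from 0.0 (shut) to 1.0 (fully open); "grasp_force": force on a finger pad.
Only numpy, scipy, OpenCV 4.12 (cv2) and the standard library are available. Lean on these libraries where they do the work, as an engineer would, in place of code of your own. Each camera call takes 0.05 s, during which the arm holds its last target. There are 200 camera calls.

## Working session

There is one attempt and no reset: what is moved stays moved. The work goes in short steps, Python scripts to look and compute and a tool call to move; the robot and the scene stay as the last step left them, time stands still between calls to the robot, and variables do not carry over. Pictures are saved under pics/ and viewed, at most 10 in all, crops included, and the job is handed in when it is done.

Besides the shell and the picture viewer there is one more tool, called after "Emit:" as name([rows], argument=value, ...), one row to a line, values as JSON. carry_out: Moves the arm, as the interface text tells. Its arguments: {"type":"object","properties":{"commands":{"type":"array"},"hand":{"type":"number"},"force":{"type":"number"}},"required":["commands"]}

```bash
mkdir -p pics; python3 - <<'E'
from workcell import *
import cv2
for n in("scene","top"):
    cv2.imwrite(f"pics/{n}0.png",camera(n)[:,:,::-1]); p=camera_params(n); print(n,{k:(v.round(4).tolist() if hasattr(v,'round') and hasattr(v,'tolist') else v) for k,v in p.items()})
o=get_obs();print(o)
E
```

```text
scene {'mtx': [[457.5303, 0.0, 318.6995], [0.0, 457.5303, 196.8353], [0.0, 0.0, 1.0]], 'k1': -0.03395263160372349, 'R': [[0.8278, -0.5609, 0.0077], [-0.3889, -0.5838, -0.7127], [0.4043, 0.587, -0.7014]], 't': [-0.4224, 0.2712, 1.4047]}
top {'mtx': [[472.2272, 0.0, 315.7934], [0.0, 472.2272, 202.1871], [0.0, 0.0, 1.0]], 'k1': -0.012286124393679656, 'R': [[0.0219, -0.9997, 0.008], [-0.9891, -0.0228, -0.1456], [0.1457, -0.0047, -0.9893]], 't': [0.0017, 0.5097, 1.7001]}
{'clock': 0.1, 'joint_pos': array([-1.21161218,  0.33280552, -0.06471719,  1.4608308 ,  0.0215976 ,
        1.3499284 , -0.08847823]), 'joint_velocities': array([ 0.00102732, -0.00121067,  0.00121164, -0.00240391, -0.00170561,
       -0.00065989,  0.00069454]), 'tau': array([ 2.22152019e-03, -6.26748347e+01,  4.94473195e-02, -3.92427170e+01,
        1.62937545e-02,  7.14008187e-03, -4.25405034e-06]), 'position': array([0.23272856, 0.57969335, 0.23061018]), 'ee_rot': array([ 1.89707237e-01,  9.81840495e-01, -6.31002374e-04, -9.64200461e-05]), 'ft_force': array([ 0.79958192, -0.85346139,  0.67323941]), 'torque': array([ 0.02661507, -0.00188982, -0.02819509]), 'grasp_force': 0.0, 'grip_width': 0.9993454765620561}
```

View pics/scene0.png

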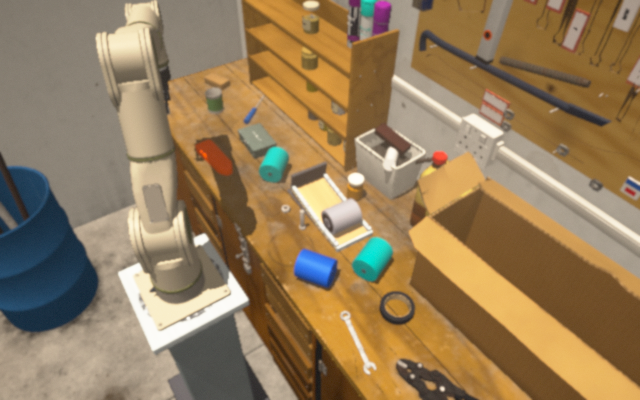

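View pics/top0.png

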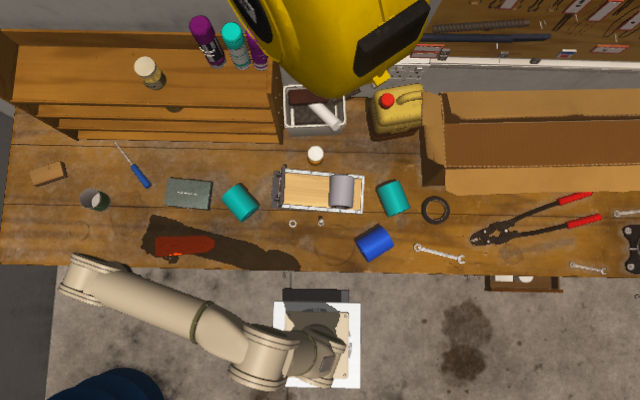

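The top view shows the ramp at about (278–365, 168–213), rising to the left, with the roller at about (341, 191). I'll enlarge it.

```bash
python3 - <<'E'
import cv2
a=cv2.imread("pics/top0.png")[140:240,260:390]; cv2.imwrite("pics/c1.png",cv2.resize(a,None,fx=6,fy=6,interpolation=cv2.INTER_CUBIC))
E
```

```text
(no output)
```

View pics/c1.png

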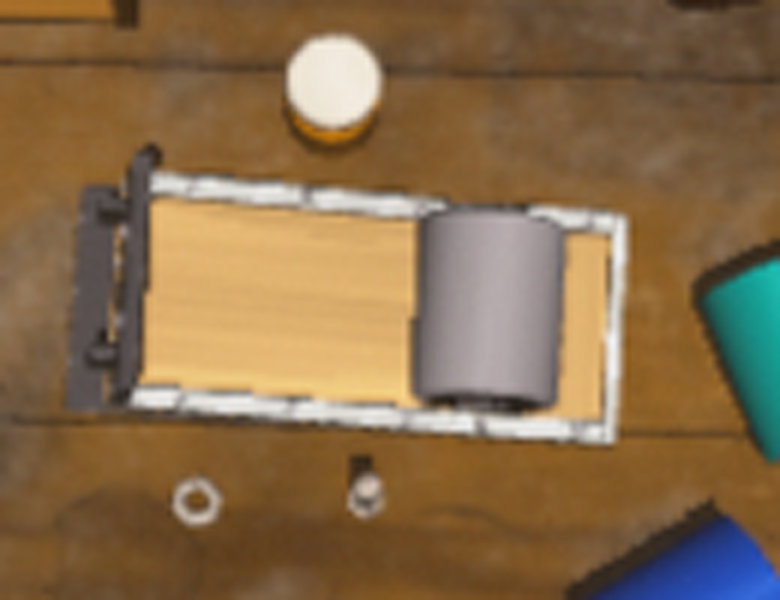

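```bash
cat > h.py <<'E'
import numpy as np,cv2
from workcell import *
def px2w(name,uv,z,p=None):
    p=p or camera_params(name);uv=np.float64(uv).reshape(-1,1,2)
    n=cv2.undistortPoints(uv,p["mtx"],np.array([p["k1"],0,0,0,0.]))[:,0]
    d=np.c_[n,np.ones(len(n))]@p["R"]; c=-p["R"].T@p["t"]; z=np.broadcast_to(z,len(n))
    return c+d*((z-c[2])/d[:,2])[:,None]
def w2px(name,X,p=None):
    p=p or camera_params(name)
    return cv2.projectPoints(np.float64(X).reshape(-1,1,3),cv2.Rodrigues(p["R"])[0],p["t"],p["mtx"],np.array([p["k1"],0,0,0,0.]))[0][:,0]
E
python3 - <<'E'
from h import *
from scipy.optimize import least_squares
c8,s8=np.cos(np.radians(8)),np.sin(np.radians(8))
f=lambda l:np.array([260,140])+np.array(l)/6
# ramp pts: (x,y,z): low corners, rail ends at stop
L=[[628,213],[613,442],[610,236],[603,420],[148,195],[136,384]]
dk=lambda u,y,h:[-.085+u*c8-h*s8,y,.012+u*s8+h*c8]
M=np.array([[-.188,-.072,.024],[-.188,.072,.024],[-.180,-.06,.016],[-.180,.06,.016],dk(.2,-.06,.016),dk(.2,.06,.016)])
def T(v,M): c,s=np.cos(v[2]),np.sin(v[2]);return np.c_[v[0]+c*M[:,0]-s*M[:,1],v[1]+s*M[:,0]+c*M[:,1],M[:,2]]
r=least_squares(lambda v:(w2px("top",T(v,M))-f(L)).ravel(),[.57,.03,1.57])
# check y sign via mirrored
M2=M*[1,-1,1]; r2=least_squares(lambda v:(w2px("top",T(v,M2))-f(L)).ravel(),[.57,.03,1.57])
for q in(r,r2):print(q.x,q.cost,q.fun.round(1))
v=r.x if r.cost<r2.cost else r2.x
# roller centre: predicted silhouette: top strip ends
w=px2w("top",f([[490,207],[483,408],[417,305],[561,305]]),[.10,.10,.07,.07]);print(w)
Ri=np.array([[np.cos(v[2]),np.sin(v[2])],[-np.sin(v[2]),np.cos(v[2])]])
print("ramp frame",(w[:,:2]-v[:2])@Ri.T)
print("jar,bolt,nut",px2w("top",f([[333,82],[368,487],[197,502]]),[.089,.085,.013]))
print("stop top", T(v,np.array([dk(.2,-.06,.07),dk(.2,.06,.07)])), "axis final",T(v,np.array([dk(.155,0,.045)])))
E
```

```text
[0.55185843 0.02317957 1.53238576] 1.1601633263507585 [-0.   0.   0.7 -0.   0.5 -0.4  0.1  0.6 -0.5 -0.5 -0.8  0.3]
[0.55328511 0.02311872 1.53157819] 3454.0079029818744 [ -1.8  37.8   2.5 -38.5  -1.   30.9   1.6 -31.4  -2.7  31.4   1.6 -32.4]
[[ 0.60248657 -0.07693825  0.1       ]
 [ 0.4814749  -0.07448248  0.1       ]
 [ 0.54738472 -0.03546343  0.07      ]
 [ 0.54941018 -0.12245814  0.07      ]]
ramp frame [[-0.09809979 -0.05443544]
 [-0.10029282  0.06658129]
 [-0.05877154  0.00221845]
 [-0.1456243  -0.00314621]]
jar,bolt,nut [[ 0.67952699  0.01831372  0.089     ]
 [ 0.43470776 -0.00784429  0.085     ]
 [ 0.43068743  0.09629095  0.013     ]]
stop top [[0.61578145 0.12411079 0.10915339]
 [0.49586996 0.12871893 0.10915339]] axis final [[0.55424808 0.08536243 0.07813389]]
```

Emit:
carry_out([
  [[0, 0, 0, 0, 0, 0.977], [0, 0, 0, 0, 0, 0.977], [0, 0, 0, 0, 0, 0.977], [0, 0, 0, 0, 0, 0.977], [0, 0, 0, 0, 0, 0.977], [0, 0, 0, 0, 0, 0.977], [0, 0, 0, 0, 0, 0.977], [0, 0, 0, 0, 0, 0.977], [0, 0, 0, 0, 0, 0.977], [0, 0, 0, 0, 0, 0.977], [0, 0, 0, 0, 0, 0.977], [0, 0, 0, 0, 0, 0.977]],
], hand=-0.2, force=40)

```text
clock: 1.1
position: [0.2328, 0.5798, 0.2309]
ee_rot: [0.722, 0.691, -0.0, 0.0]
ft_force: [-0.1, 0.4, 0.1]
grip_width: 0.602
grasp_force: 0.0
```

Emit:
carry_out([
  [[-0.4, 0.2, 0, 0, 0, 0], [-0.8, 0.4, 0, 0, 0, 0], [-0.8, 0.4, 0, 0, 0, 0], [-0.8, 0.4, 0, 0, 0, 0], [-0.8, 0.4, 0, 0, 0, 0], [-0.8, 0.4, 0, 0, 0, 0], [-0.8, 0.4, 0, 0, 0, 0], [-0.8, 0.4, 0, 0, 0, 0], [-0.8, 0.4, 0, 0, 0, 0], [-0.8, 0.4, 0, 0, 0, 0], [-0.8, 0.4, 0, 0, 0, 0], [-0.8, 0.4, 0, 0, 0, 0], [-0.8, 0.4, 0, 0, 0, 0], [-0.8, 0.4, 0, 0, 0, 0], [-0.8, 0.4, 0, 0, 0, 0], [-0.8, 0.4, 0, 0, 0, 0], [-0.8, 0.4, 0, 0, 0, 0], [-0.6, 0.3, 0, 0, 0, 0], [-0.3, 0.2, 0, 0, 0, 0], [0, 0, 0, 0, 0, 0]],
])

```text
clock: 2.77
position: [0.4955, 0.0019, 0.2312]
ee_rot: [0.722, 0.691, -0.0, 0.0]
ft_force: [0.1, -0.4, -0.8]
grip_width: 0.599
grasp_force: 0.0
```

Emit:
carry_out([
  [[-0.4, 0.2, 0, 0, 0, 0], [-0.7, 0.3, 0, 0, 0, 0], [-0.8, 0.3, 0.2, 0, 0, 0], [-0.8, 0.3, 0.4, 0, 0, 0], [-0.6, 0.2, 0.4, 0, 0, 0], [-0.4, 0.2, 0.4, 0, 0, 0], [-0.1, 0, 0.2, 0, 0, 0], [0, 0, 0, 0, 0, 0], [0, 0, 0, 0, 0, 0]],
])

```text
clock: 3.52
position: [0.5485, -0.1474, 0.1671]
ee_rot: [0.72, 0.694, -0.0, -0.001]
ft_force: [-0.0, 0.2, 0.4]
grip_width: 0.599
grasp_force: 0.0
```

```bash
python3 - <<'E'
from h import *
o=get_obs();print(o["position"],o["joint_pos"].round(2))
p=camera_params("wrist");im=camera("wrist")[:,:,::-1];cv2.imwrite("pics/w1.png",im)
np.savez("w1.npz",**p);print(p)
a=camera("top")[140:240,260:390,::-1];a=cv2.resize(a,None,fx=4,fy=4,interpolation=cv2.INTER_CUBIC);cv2.imwrite("pics/t1.png",a)
E
```

```text
[ 0.54854202 -0.14740664  0.16705258] [-0.47  0.31  0.78  1.73 -0.23  1.2   0.34]
{'mtx': array([[278.13070072,   0.        , 318.05001865],
       [  0.        , 278.13070072, 203.58368602],
       [  0.        ,   0.        ,   1.        ]]), 'k1': 0.0014979831183959632, 'R': array([[ 9.99269273e-01, -3.82158031e-02, -6.87977926e-04],
       [-3.58820708e-02, -9.44143830e-01,  3.27574275e-01],
       [-1.31680641e-02, -3.27310222e-01, -9.44825180e-01]]), 't': array([-0.55367754, -0.14162968,  0.27848508])}
```

View pics/w1.png

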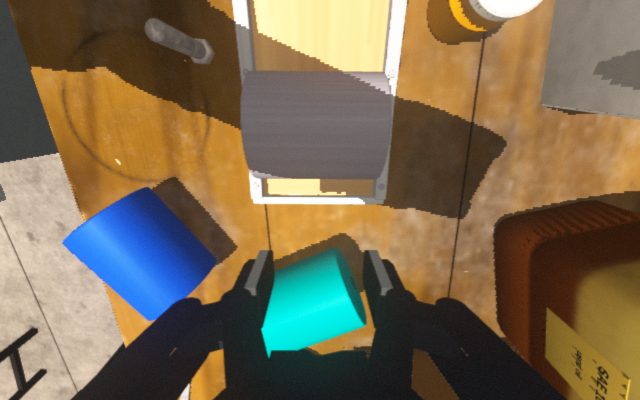

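```bash
python3 - <<'E'
from h import *
from scipy.optimize import brentq
p=dict(np.load("w1.npz"));p["k1"]=float(p["k1"])
c=-p["R"].T@p["t"]
for z0 in (.057,):
    w=px2w("wrist",[[317,180],[317,70],[317,203],[258,203],[385,203]],[z0,z0,.022,.022,.022],p);print(w)
    a=np.arctan2(w[:2,1]-c[1],c[2]-z0);R=.045   # angles of tangent rays
    m=a.mean();h=c[2]-z0;print("axis y from bisector",c[1]+h*np.tan(m),"half angle",np.degrees(abs(a[1]-a[0])/2),"expected",np.degrees(np.arcsin(R*np.cos(m)/h)))
    print(px2w("wrist",[[243,70],[391,70]],.065,p))
E
```

```text
[[ 0.54825523 -0.12778681  0.057     ]
 [ 0.55192413 -0.034869    0.057     ]
 [ 0.54673644 -0.16247924  0.022     ]
 [ 0.48235745 -0.16003247  0.022     ]
 [ 0.62091024 -0.16529838  0.022     ]]
axis y from bisector -0.08075254729415202 half angle 10.392495162866297 expected 10.257460940698188
[[ 0.49304375 -0.03353878  0.065     ]
 [ 0.61078044 -0.03805017  0.065     ]]
```

The wrist view shows the fingertips at about (258, 252) and (372, 252), centred behind the roller (cols 243–391, rear edge at row 180). They are clear of the lip at row 203. I'll descend behind it.

Emit:
carry_out([
  [[-0.1, 0, 0.2, 0, 0, 0], [0, 0, 0.4, 0, 0, 0], [0, 0, 0.4, 0, 0, 0], [0, 0, 0.4, 0, 0, 0], [0, 0, 0.4, 0, 0, 0], [0, 0, 0.4, 0, 0, 0], [0, 0, 0.4, 0, 0, 0], [0, 0, 0.3, 0, 0, 0], [0, 0, 0.2, 0, 0, 0], [0, 0, 0.1, 0, 0, 0], [0, 0, 0, 0, 0, 0], [0, 0, 0, 0, 0, 0]],
])

```text
clock: 4.62
position: [0.5491, -0.1528, 0.0398]
ee_rot: [0.721, 0.693, 0.0, 0.0]
ft_force: [0.4, 0.7, -0.7]
grip_width: 0.598
grasp_force: 0.0
```

```bash
python3 - <<'E'
from h import *
o=get_obs();print(o["position"],o["ft_force"])
a=camera("wrist")[:,:,::-1];b=camera("scene")[150:280,260:420,::-1]
im=np.vstack([cv2.resize(a,(480,300)),cv2.resize(b,(369,300),interpolation=cv2.INTER_CUBIC).copy() if 0 else cv2.copyMakeBorder(cv2.resize(b,(369,300),interpolation=cv2.INTER_CUBIC),0,0,0,111,0)])
cv2.imwrite("pics/w2.png",im)
E
```

```text
[ 0.54908225 -0.15282519  0.03980153] [ 0.41865051  0.7492571  -0.67992749]
```

View pics/w2.png

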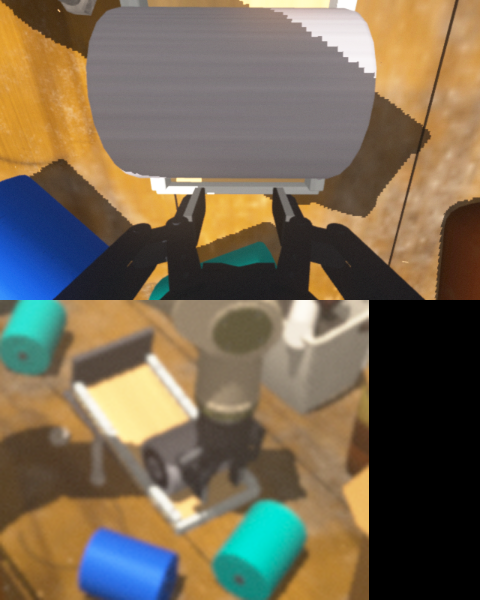

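Clear on all sides: the fingers are behind the roller, above the lip and between the rails. I'll creep into contact.

Emit:
carry_out([
  [[0.06, 0, 0, 0, 0, 0], [0.06, 0, 0, 0, 0, 0], [0.06, 0, 0, 0, 0, 0], [0.03, 0, 0, 0, 0, 0], [0.03, 0, 0, 0, 0, 0], [0.03, 0, 0, 0, 0, 0], [0.03, 0, 0, 0, 0, 0], [0.03, 0, 0, 0, 0, 0], [0.03, 0, 0, 0, 0, 0], [0.03, 0, 0, 0, 0, 0], [0.03, 0, 0, 0, 0, 0], [0.03, 0, 0, 0, 0, 0], [0.03, 0, 0, 0, 0, 0], [0.03, 0, 0, 0, 0, 0], [0.03, 0, 0, 0, 0, 0], [0.04, 0, 0, 0, 0, 0], [0.04, 0, 0, 0, 0, 0], [0.05, 0, 0, 0, 0, 0], [0.05, 0, 0, 0, 0, 0], [0.05, 0, 0, 0, 0, 0]],
])

```text
clock: 6.38
position: [0.5499, -0.1217, 0.0393]
ee_rot: [0.721, 0.693, 0.0, -0.0]
ft_force: [-0.3, -0.4, 0.2]
grip_width: 0.598
grasp_force: 0.1
```

Emit:
carry_out([
  [[0.05, 0, -0.004, 0, 0, 0], [0.05, 0, -0.006, 0, 0, 0], [0.06, 0, -0.008, 0, 0, 0], [0.07, 0, -0.01, 0, 0, 0], [0.07, 0, -0.01, 0, 0, 0], [0.07, 0, -0.01, 0, 0, 0], [0.07, 0, -0.01, 0, 0, 0], [0.07, 0, -0.01, 0, 0, 0], [0.07, 0, -0.01, 0, 0, 0], [0.07, 0, -0.01, 0, 0, 0], [0.07, 0, -0.01, 0, 0, 0], [0.07, 0, -0.01, 0, 0, 0], [0.07, 0, -0.01, 0, 0, 0], [0.07, 0, -0.01, 0, 0, 0], [0.07, 0, -0.01, 0, 0, 0], [0.07, 0, -0.01, 0, 0, 0], [0.07, 0, -0.01, 0, 0, 0], [0.07, 0, -0.01, 0, 0, 0], [0.07, 0, -0.01, 0, 0, 0], [0.07, 0, -0.01, 0, 0, 0]],
])

```text
clock: 8.05
position: [0.552, -0.0677, 0.0469]
ee_rot: [0.721, 0.693, 0.0, -0.0]
ft_force: [0.2, -3.2, 0.7]
grip_width: 0.6
grasp_force: 1.3
```

```bash
python3 - <<'E'
from h import *
o=get_obs();print(o["position"],o["ft_force"],o["clock"])
a=camera("wrist")[:,:,::-1];b=camera("scene")[150:280,260:420,::-1]
im=np.vstack([cv2.resize(a,(480,300)),cv2.copyMakeBorder(cv2.resize(b,(369,300),interpolation=cv2.INTER_CUBIC),0,0,0,111,0)])
cv2.imwrite("pics/w3.png",im)
E
```

```text
[ 0.55201737 -0.06773911  0.04685655] [ 0.21494718 -3.18066764  0.7121824 ] 8.05
```

View pics/w3.png

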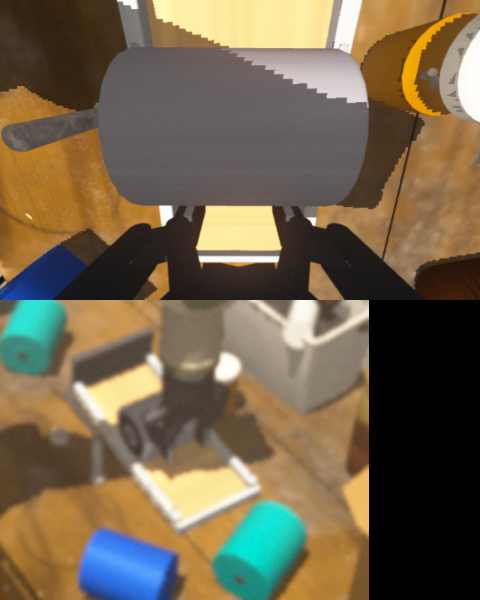

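The roller is in contact, square to the rails and partway up; the push is about 3 N. I'll continue.

Emit:
carry_out([
  [[0.07, 0, -0.01, 0, 0, 0], [0.08, 0, -0.011, 0, 0, 0], [0.09, 0, -0.013, 0, 0, 0], [0.1, 0, -0.014, 0, 0, 0], [0.1, 0, -0.014, 0, 0, 0], [0.1, 0, -0.014, 0, 0, 0], [0.1, 0, -0.014, 0, 0, 0], [0.1, 0, -0.014, 0, 0, 0], [0.1, 0, -0.014, 0, 0, 0], [0.1, 0, -0.014, 0, 0, 0], [0.1, 0, -0.014, 0, 0, 0], [0.1, 0, -0.014, 0, 0, 0], [0.1, 0, -0.014, 0, 0, 0], [0.1, 0, -0.014, 0, 0, 0], [0.1, 0, -0.014, 0, 0, 0], [0.1, 0, -0.014, 0, 0, 0], [0.1, 0, -0.014, 0, 0, 0], [0.08, 0, -0.011, 0, 0, 0], [0.06, 0, -0.008, 0, 0, 0], [0.05, 0, -0.007, 0, 0, 0]],
])

```text
clock: 9.82
position: [0.5548, 0.0055, 0.0571]
ee_rot: [0.721, 0.693, 0.0, -0.0]
ft_force: [0.8, -3.4, 1.1]
grip_width: 0.599
grasp_force: 1.3
```

Emit:
carry_out([
  [[0.05, 0, -0.007, 0, 0, 0], [0.05, 0, -0.007, 0, 0, 0], [0.04, 0, -0.006, 0, 0, 0], [0.04, 0, -0.006, 0, 0, 0], [0.04, 0, -0.006, 0, 0, 0], [0.04, 0, -0.006, 0, 0, 0], [0.03, 0, -0.004, 0, 0, 0], [0.03, 0, -0.004, 0, 0, 0]],
])

```text
clock: 10.48
position: [0.5553, 0.0181, 0.0589]
ee_rot: [0.721, 0.693, 0.0, -0.0]
ft_force: [0.6, -2.4, 1.8]
grip_width: 0.599
grasp_force: 1.3
```

Emit:
carry_out([
  [[0.03, 0, -0.004, 0, 0, 0], [0.03, 0, -0.004, 0, 0, 0], [0.03, 0, -0.004, 0, 0, 0], [0.03, 0, -0.004, 0, 0, 0], [0.03, 0, -0.004, 0, 0, 0], [0.03, 0, -0.004, 0, 0, 0]],
])

```text
clock: 10.98
position: [0.5556, 0.0252, 0.0599]
ee_rot: [0.721, 0.693, 0.0, -0.0]
ft_force: [0.5, -3.5, 1.6]
grip_width: 0.598
grasp_force: 1.3
```

Emit:
carry_out([
  [[0.03, 0, -0.004, 0, 0, 0], [0.03, 0, -0.004, 0, 0, 0], [0.03, 0, -0.004, 0, 0, 0]],
])

```text
clock: 11.23
position: [0.5557, 0.0288, 0.0603]
ee_rot: [0.721, 0.693, 0.0, -0.0]
ft_force: [0.0, -3.5, 1.8]
grip_width: 0.6
grasp_force: 1.3
```

Emit:
carry_out([
  [[0.03, 0, -0.004, 0, 0, 0], [0.03, 0, -0.004, 0, 0, 0], [0.03, 0, -0.004, 0, 0, 0]],
])

```text
clock: 11.48
position: [0.5558, 0.0306, 0.0607]
ee_rot: [0.721, 0.693, -0.001, 0.001]
ft_force: [2.0, -12.7, -1.3]
grip_width: 0.605
grasp_force: 5.7
```

Emit:
carry_out([
  [[0.03, 0, -0.002, 0, 0, 0], [0.03, 0, -0.002, 0, 0, 0]],
])

```text
clock: 11.65
position: [0.5557, 0.0306, 0.0607]
ee_rot: [0.722, 0.692, -0.002, 0.002]
ft_force: [1.9, -18.2, -0.8]
grip_width: 0.6
grasp_force: 9.2
```

Emit:
carry_out([
  [[0, 0, 0, 0, 0, 0], [0, 0, 0, 0, 0, 0], [0, 0, 0, 0, 0, 0], [0, 0, 0, 0, 0, 0], [0, 0, 0, 0, 0, 0], [0, 0, 0, 0, 0, 0]],
])

```text
clock: 12.15
position: [0.5557, 0.0306, 0.0607]
ee_rot: [0.722, 0.692, -0.002, 0.001]
ft_force: [0.6, -15.1, -1.9]
grip_width: 0.602
grasp_force: 7.5
```

```bash
python3 - <<'E'
from h import *
o=get_obs();print(o["position"],o["ft_force"],o["torque"],o["clock"])
a=camera("wrist")[:,:,::-1];b=camera("scene")[150:280,260:420,::-1];t=camera("top")[150:225,265:385,::-1]
f=lambda i:cv2.resize(i,(400,250),interpolation=cv2.INTER_CUBIC)
cv2.imwrite("pics/w4.png",np.vstack([cv2.resize(a[:250],(800,312)),np.hstack([f(b),f(t)])]))
E
```

```text
[0.5557393  0.03060416 0.06068748] [  0.57998333 -15.0747088   -1.85071663] [-3.10296408 -0.23277384 -0.12589483] 12.15
```

View pics/w4.png

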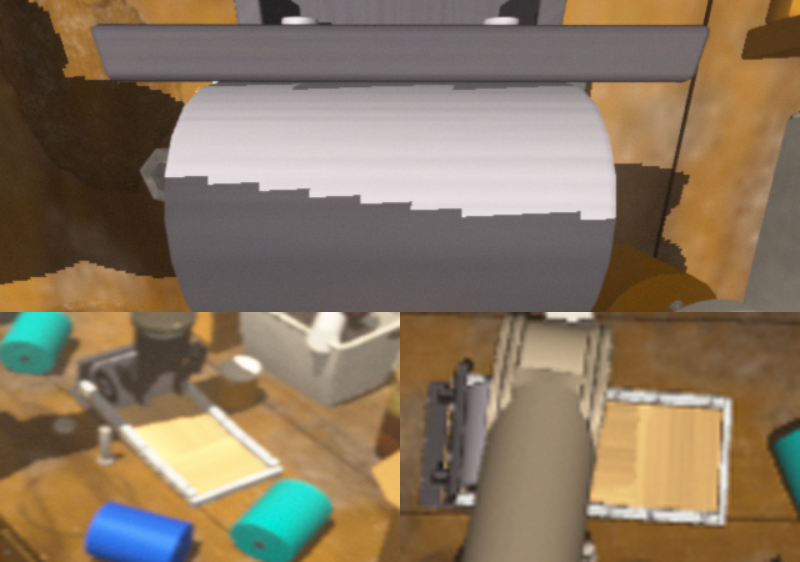

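The roller lies flat against the stop plate and is held there with a steady 15 N; the bolt, nut and jar haven't moved.

```bash
python3 -c "
from workcell import *
print(hand_in())"
```

```text
the job is handed in; nothing more can be done
None
```

I pushed the roller up the ramp until it sat fully against the stop plate and handed the job in at about 12 s, with the fingers still pressing it there at about 15 N and the bolt, nut and jar untouched.

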